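# Re-rack four sample bottles in reverse order

## Robot

A 7-joint arm with a two-finger parallel gripper is mounted at the origin on the work surface. World frame = base frame: x ahead of the robot, y to its left, z up, the work surface at z = 0. Lengths are in m, angles in rad, forces in N, time in s.
With the tool pointing down it reaches from about 0.4 to 0.85 m from the base axis. Payload 4.5 kg.
Tool frame: the origin (TCP) lies where the fingers leave the gripper's body, on its centre line; the fingertips stand 64 mm ahead of it and the grasp point (between the pads) lies 45 mm ahead of it; z points along the fingers, y is the line along which they close (so a half turn about z gives the same grasp; the last joint's range is limited). The gripper opens to 88 mm and grips with 3 to 60 N. Pads are 18 mm wide; open, the fingers measure 123 mm over their backs; the gripper's body (75 mm by 187 mm) begins 45 mm behind the grasp point.
Start: joints at [0.034, 0.689, -0.195, 1.565, 0.157, 0.902, -0.215], TCP at [0.625, 0, 0.303] pointing down, gripper open.
Joint ranges: [-3.01, 3.01], [-0.46, 2.08], [-1.47, 1.51], [0.13, 2.56], [-1, 4.14], [0.04, 2.09], [-2.66, 2.66]. Speed limits (rad/s): [2.57, 2.57, 3.14, 3.14, 3.14, 3.14, 3.14].

## Interface

Orientations are given as a unit quaternion [x, y, z, w].
In Python, from plant import r gives the robot as it stands.
- The arm moves only by the tool play_rows, never from a script. Its arguments are lists of equal length, an entry for each row: "translation": the shift along the tool's x, y, z in m, a list of three; "delta_rot": the turn, a rotation vector about the tool's x, y, z in degrees, a list of three; "grip": the opening, from -1 (shut) to 1 (fully open). In form: {"translation": [[x, y, z], ...], "delta_rot": [[rx, ry, rz], ...], "grip": [grip, ...]}. A call has 1 to 20 rows; each row shifts and turns the commanded pose from where the row before left it, along the tool's axes as they then stand; what a row does not reach is not made up. A row lasts 1/8 s, in which the tool goes at most 62.5 mm and 10.7 degrees, less where a joint would pass 70% of its speed; a pose out of reach is approached as far as the arm can. A call with a gripper value outside its range is refused whole. The fingers move at their own pace and stop on an object; "squeeze" is the grip in N (left out, the last holds). Time passes only in rows, so rows that do not move let the fingers close. It gives the time, the measured TCP pose, the force, the opening and the grip force at its end, in the units of the state.
- r.get_state(): the state, without advancing time (a new reading comes with each control period).
- r.snapshot(name): name is "scene" or "side" or "wrist"; returns the picture (420x560x3 uint8, blue, green, red); there is no depth.
- r.get_calibration(name): a dict with "intrinsics" (3x3 intrinsics, pixels), "eye" and "rotation" of the camera in the world. Camera axes: x right, y up, looking along -z (the intrinsics and any distortion apply to the point x, -y, -z); pixel columns grow to the right and rows downward; lengths in m; the calibration is good to about 2 mm. A picture is of the moment at which its call begins: read the wrist's pose just before it. get_calibration takes no time and is no camera call; for the wrist camera it gives the pose at the moment of the call.
- r.finish_job(): hands the job in; it is judged then, once.
Trained networks look in the newest picture that a camera, given by its name, has taken for a name from the list of things; names that differ only in an ending like _2 or _b are one class to them, and where a whole thing is asked for, a point or a joint stands for the part that bears it (a point fixed in the world has none). Each returns a list of dicts, best first, with "confidence" (0 to 1); they miss things now and then, are a little off and sometimes report something else, mostly with a low value. They report only what shows in the picture. A call takes as long as a camera call.
- r.look_for(camera, target): "point" ([x, y, z] in m, in world coordinates, good to about 4 mm: the middle of the surface that is visible of it).
- r.silhouettes(camera, target): "pixels" (420x560 bool, what is visible of it).
The state is a dict: "clock": time; "q": joint angles; "qd": joint speeds; "joint_torque": joint torques, N m; "tool_pos": TCP position; "eef_rot": TCP orientation; "contact_force": force on the tool from outside, world axes, zero at the start; "moment": the same for the moment, N m; "opening": opening from 0.0 (shut) to 1.0 (fully open); "finger_force": force on a finger pad.
Only numpy, scipy, OpenCV 4.12 (cv2) and the standard library are available. Lean on these libraries where they do the work, as an engineer would, in place of code of your own. Each camera call takes 0.05 s, during which the arm holds its last target. There are 200 camera calls.

## Task

The analyser takes its samples from the other end, so move the four amber bottles from the row of white blocks into the empty grey rack in reverse order: the bottle nearest the robot goes into the rack's cell farthest from the robot, the next into the second farthest, and so on, until the farthest bottle stands in the nearest cell. Keep each bottle upright on the way, set it down gently on the floor of its cell without dropping it in, and leave all four standing upright, released.

Things in the scene. Friction and masses are not known exactly. Their poses are not given: they have to be found in the camera images.
- slim_vial: Slimmest and tallest bottle: 25 mm diameter body, 92 mm tall overall, its top 20 mm the cap (26 mm diameter). About 45 g. Amber glass, black cap, paper label; round, stands upright; grip it by the cap. Origin: centre of its underside, z up along its axis.
- wide_jar: Squat jar, the shortest and with the widest cap: 34 mm diameter body, 64 mm tall overall, its top 18 mm the cap (36 mm diameter). About 90 g. Amber glass, black cap, paper label; round, stands upright; grip it by the cap. Origin: centre of its underside, z up along its axis.
- straight_jar: Straight-sided middling jar: 29 mm diameter body, 78 mm tall overall, its top 20 mm the cap (30 mm diameter). About 70 g. Amber glass, black cap, paper label; round, stands upright; grip it by the cap. Origin: centre of its underside, z up along its axis.
- neck_bottle: Bottle with a sloping shoulder and a narrow cap: body 36 mm diameter up to 44 mm height, shoulder narrowing to the neck at 58 mm, 84 mm tall overall, its top 26 mm the cap (20 mm diameter). About 80 g. Amber glass, black cap, paper label; round, stands upright; grip it by the cap. Origin: centre of its underside, z up along its axis.
- block0: The white single-bottle block in which the slim vial stands at the start (the four blocks look alike). Fixed. Open-topped square cup 58 x 58 mm, 26 mm high, walls and floor 3 mm. Origin: centre of its underside; x and y along its sides, x along the strip, away from the robot.
- block1: The white single-bottle block in which the wide jar stands at the start (the four blocks look alike). Fixed. Open-topped square cup 58 x 58 mm, 26 mm high, walls and floor 3 mm. Origin: centre of its underside; x and y along its sides, x along the strip, away from the robot.
- block2: The white single-bottle block in which the straight jar stands at the start (the four blocks look alike). Fixed. Open-topped square cup 58 x 58 mm, 26 mm high, walls and floor 3 mm. Origin: centre of its underside; x and y along its sides, x along the strip, away from the robot.
- block3: The white single-bottle block in which the neck bottle stands at the start (the four blocks look alike). Fixed. Open-topped square cup 58 x 58 mm, 26 mm high, walls and floor 3 mm. Origin: centre of its underside; x and y along its sides, x along the strip, away from the robot.
- strip: Flat aluminium strip, 250 x 66 mm, 6 mm thick, fixed to the bench left or right, carrying the four white blocks in a row at 60 mm spacing. Origin: centre of its underside; its x axis runs along the row, from the end nearest the robot to the far end; the blocks stand at x = -90, -30, +30 and +90 mm.
- rack: Empty one-piece grey rack, 243 x 63 mm, 26 mm high, fixed; a row of four open cells 57 x 57 mm inside, walls and dividers 3 mm. Origin: centre of its underside; x along the row from the end nearest the robot to the far end; cell centres at x = -90, -30, +30, +90 mm, y = 0, cell floors 3 mm above the origin. Strip and rack are each turned up to 26 degrees from straight ahead.

How it is judged:
At the end, for the whole second after the job is handed in: Each bottle stands in the grey rack's cell that mirrors its starting block (nearest in farthest, and so on): within 18 mm of the cell's centre along and across the row, underside within 5 mm of the cell floor, leaning under 7 degrees, at rest, not held (((x of block0 in the frame of strip between -0.11 and -0.07 m and x of slim_vial in the frame of rack between 0.072 and 0.108 m) or (x of block0 in the frame of strip between -0.05 and -0.01 m and x of slim_vial in the frame of rack between 0.012 and 0.048 m) or (x of block0 in the frame of strip between 0.01 and 0.05 m and x of slim_vial in the frame of rack between -0.048 and -0.012 m) or (x of block0 in the frame of strip between 0.07 and 0.11 m and x of slim_vial in the frame of rack between -0.108 and -0.072 m)) and y of slim_vial in the frame of rack between -0.018 and 0.018 m and z of slim_vial in the frame of rack between -0.002 and 0.008 m and angle between each of slim_vial, wide_jar, straight_jar, neck_bottle's own z axis and vertical below 0.12 rad and linear speed of each of slim_vial, wide_jar, straight_jar, neck_bottle below 0.03 m/s and contact force between each of slim_vial, wide_jar, straight_jar, neck_bottle and the fingers below 0.1 N and ((x of block1 in the frame of strip between -0.11 and -0.07 m and x of wide_jar in the frame of rack between 0.072 and 0.108 m) or (x of block1 in the frame of strip between -0.05 and -0.01 m and x of wide_jar in the frame of rack between 0.012 and 0.048 m) or (x of block1 in the frame of strip between 0.01 and 0.05 m and x of wide_jar in the frame of rack between -0.048 and -0.012 m) or (x of block1 in the frame of strip between 0.07 and 0.11 m and x of wide_jar in the frame of rack between -0.108 and -0.072 m)) and y of wide_jar in the frame of rack between -0.018 and 0.018 m and z of wide_jar in the frame of rack between -0.002 and 0.008 m and ((x of block2 in the frame of strip between -0.11 and -0.07 m and x of straight_jar in the frame of rack between 0.072 and 0.108 m) or (x of block2 in the frame of strip between -0.05 and -0.01 m and x of straight_jar in the frame of rack between 0.012 and 0.048 m) or (x of block2 in the frame of strip between 0.01 and 0.05 m and x of straight_jar in the frame of rack between -0.048 and -0.012 m) or (x of block2 in the frame of strip between 0.07 and 0.11 m and x of straight_jar in the frame of rack between -0.108 and -0.072 m)) and y of straight_jar in the frame of rack between -0.018 and 0.018 m and z of straight_jar in the frame of rack between -0.002 and 0.008 m and ((x of block3 in the frame of strip between -0.11 and -0.07 m and x of neck_bottle in the frame of rack between 0.072 and 0.108 m) or (x of block3 in the frame of strip between -0.05 and -0.01 m and x of neck_bottle in the frame of rack between 0.012 and 0.048 m) or (x of block3 in the frame of strip between 0.01 and 0.05 m and x of neck_bottle in the frame of rack between -0.048 and -0.012 m) or (x of block3 in the frame of strip between 0.07 and 0.11 m and x of neck_bottle in the frame of rack between -0.108 and -0.072 m)) and y of neck_bottle in the frame of rack between -0.018 and 0.018 m and z of neck_bottle in the frame of rack between -0.002 and 0.008 m); the robot touches nothing.
It fails at once if a bottle leans more than 40 degrees (angle between any of slim_vial, wide_jar, straight_jar, neck_bottle's own z axis and vertical above 0.7 rad).
It fails at once if a bottle is dropped into the rack (faster than 0.9 m/s while below the rack's rim) ((linear speed of slim_vial above 0.9 m/s and z of slim_vial in the frame of rack below 0.026 m and x of slim_vial in the frame of rack between -0.125 and 0.125 m and y of slim_vial in the frame of rack between -0.035 and 0.035 m) or (linear speed of wide_jar above 0.9 m/s and z of wide_jar in the frame of rack below 0.026 m and x of wide_jar in the frame of rack between -0.125 and 0.125 m and y of wide_jar in the frame of rack between -0.035 and 0.035 m) or (linear speed of straight_jar above 0.9 m/s and z of straight_jar in the frame of rack below 0.026 m and x of straight_jar in the frame of rack between -0.125 and 0.125 m and y of straight_jar in the frame of rack between -0.035 and 0.035 m) or (linear speed of neck_bottle above 0.9 m/s and z of neck_bottle in the frame of rack below 0.026 m and x of neck_bottle in the frame of rack between -0.125 and 0.125 m and y of neck_bottle in the frame of rack between -0.035 and 0.035 m)).
It also fails if it takes over 106 s, if anything falls off the work surface, if the arm or the gripper's body presses on something with over 40 N, if the wrist force passes 120 N, or if a joint passes its speed limit or range.

## Working session

There is one attempt and no reset: what is moved stays moved. The work goes in short steps, Python scripts to look and compute and a tool call to move; the robot and the scene stay as the last step left them, time stands still between calls to the robot, and variables do not carry over. Pictures are saved under pics/ and viewed, at most 14 in all, crops included, and the job is handed in when it is done.

Besides the shell and the picture viewer there is one more tool, called after "Request:" by a JSON object that holds its "fn" and its "kwargs". play_rows: Moves the arm, as the interface text tells. Its arguments: {"type":"object","properties":{"translation":{"type":"array","items":{"type":"array","items":{"type":"number"}}},"delta_rot":{"type":"array","items":{"type":"array","items":{"type":"number"}}},"grip":{"type":"array","items":{"type":"number"}},"squeeze":{"type":"number"}},"required":["translation","delta_rot","grip"]}

```bash
mkdir -p pics; ls; python3 - <<'E'
from plant import r
import cv2,numpy as np
for c in ["scene","side"]:
    cv2.imwrite(f"pics/{c}0.png",r.snapshot(c))
    k=r.get_calibration(c);print(c,{a:np.round(b,3).tolist() for a,b in k.items() if a!='x'})
    for t in ["slim_vial","wide_jar","straight_jar","neck_bottle","strip","rack"]:
        for d in r.look_for(c,t)[:2]:print(t,np.round(d["point"],4),round(d["confidence"],2))
s=r.get_state();print(s)
E
```

```text
pics
scene {'intrinsics': [[520.78, 0.0, 285.966], [0.0, 520.78, 212.486], [0.0, 0.0, 1.0]], 'eye': [1.095, 0.434, 0.693], 'rotation': [0.176, 0.367, 0.823, 0.395]}
slim_vial [ 0.6685 -0.2073  0.0697] 0.84
slim_vial [0.5639 0.2006 0.0095] 0.67
wide_jar [ 0.6025 -0.2094  0.0586] 0.93
straight_jar [ 0.5451 -0.2214  0.0635] 0.94
neck_bottle [ 0.4906 -0.2291  0.0447] 0.45
strip [ 0.6129 -0.1885  0.0078] 0.81
rack [0.563  0.2007 0.0093] 0.64
rack [ 0.6703 -0.2076  0.0725] 0.44
side {'intrinsics': [[458.407, 0.0, 273.127], [0.0, 458.407, 213.478], [0.0, 0.0, 1.0]], 'eye': [0.085, -0.587, 0.745], 'rotation': [0.372, -0.132, -0.302, 0.868]}
slim_vial [ 0.6533 -0.2233  0.0716] 0.82
wide_jar [ 0.5845 -0.2269  0.0663] 0.69
straight_jar [ 0.5348 -0.2359  0.0653] 0.69
neck_bottle [ 0.4625 -0.2425  0.0533] 0.86
neck_bottle [0.5588 0.2037 0.0096] 0.17
strip [ 0.5053 -0.2524  0.0084] 0.9
rack [0.5575 0.207  0.0087] 0.72
{'clock': 0.7, 'q': array([ 0.0338187 ,  0.68907729, -0.19457868,  1.56530745,  0.15728546,
        0.90249649, -0.21508084]), 'qd': array([ 7.16872050e-04,  1.38445103e-03,  8.18895872e-04,  8.97171879e-04,
        7.80433385e-04, -1.79954140e-05,  5.88425414e-04]), 'joint_torque': array([-4.71211715e-04, -5.27378798e+01, -1.26727402e+00, -1.53723335e+01,
       -5.19515178e-02, -6.46299359e-04,  2.90303751e-05]), 'tool_pos': array([6.25015954e-01, 5.13011249e-06, 3.02754363e-01]), 'eef_rot': array([7.07107390e-01, 7.07106171e-01, 3.52978416e-05, 2.94228883e-05]), 'contact_force': array([-0.15567203,  0.61256208,  0.5769077 ]), 'moment': array([-0.06918119, -0.02532512,  0.05491887]), 'finger_force': 0.0, 'opening': 1.001315858977733}
```

View pics/scene0.png

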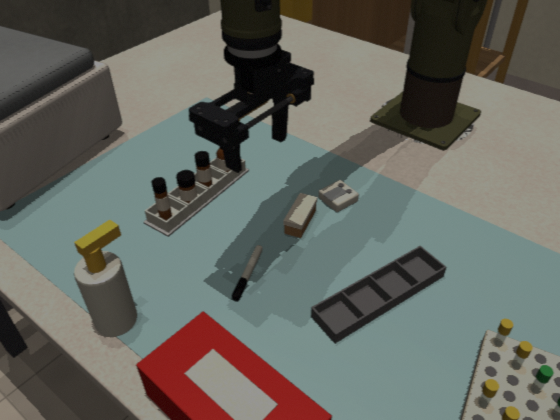

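View pics/side0.png

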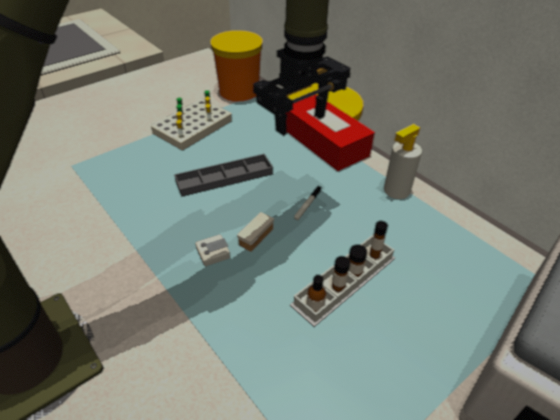

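The scene shows the bottles at right (robot's −y) in the order neck, straight, wide, slim from the robot outward (side picture 317,290 / 341,270 / 358,258 / 379,240). The rack is at left (scene picture around 380,292). Next I fit poses to the silhouettes.

```bash
cat > h.py <<'E'
import numpy as np,cv2
from scipy.spatial.transform import Rotation as R
from scipy.optimize import minimize
from plant import r
def proj(k,P):
    p=R.from_quat(k["rotation"]).inv().apply(np.asarray(P)-k["eye"])
    q=np.c_[p[:,0],-p[:,1],-p[:,2]]@np.array(k["intrinsics"]).T
    return q[:,:2]/q[:,2:]
def hull(k,P,m,S=16):
    h=cv2.convexHull(proj(k,P).astype(np.float32))
    cv2.fillConvexPoly(m,np.round(h*S).astype(np.int32),1,shift=4,lineType=cv2.LINE_8)
def box(x,y,a,L,W,z0,z1):
    c=np.array([[i*L/2,j*W/2] for i in(-1,1) for j in(-1,1)])@np.array([[np.cos(a),np.sin(a)],[-np.sin(a),np.cos(a)]])+[x,y]
    return np.r_[np.c_[c,np.full(4,z0)],np.c_[c,np.full(4,z1)]]
prof={"slim_vial":[(0,.0125),(.072,.0125),(.072,.013),(.092,.013)],"wide_jar":[(0,.017),(.046,.017),(.046,.018),(.064,.018)],
"straight_jar":[(0,.0145),(.058,.0145),(.058,.015),(.078,.015)],"neck_bottle":[(0,.018),(.044,.018),(.058,.01),(.084,.01)]}
t=np.linspace(0,2*np.pi,40)
def bottle(k,n,x,y,zb,zmin,shape):
    m=np.zeros(shape,np.uint8)
    for (a,ra),(b,rb) in zip(prof[n],prof[n][1:]):
        if b<=a or b+zb<=zmin: continue
        a2=max(a,zmin-zb); ra2=ra+(rb-ra)*(a2-a)/(b-a)
        P=np.r_[np.c_[x+ra2*np.cos(t),y+ra2*np.sin(t),0*t+a2+zb],np.c_[x+rb*np.cos(t),y+rb*np.sin(t),0*t+b+zb]]
        hull(k,P,m)
    return m
def masks(n,cams,minc=.4):
    o=[]
    for c in cams:
        d=r.silhouettes(c,n)
        if d and d[0]["confidence"]>minc: o.append((r.get_calibration(c),d[0]["pixels"]))
    return o
def fit_bottle(n,g,ms,zb=.009,zmin=.04):
    def cost(p):
        s=0
        for k,m in ms:
            f=bottle(k,n,*p,zb,-1,m.shape); u=bottle(k,n,*p,zb,zmin,m.shape)
            s+=(u.astype(bool)&~m).sum()+(m&~f.astype(bool)).sum()
        return s
    return mini(cost,np.array(g[:2]))
def fit_box(g,L,W,z0,z1,ms):
    def cost(p):
        s=0
        for k,m in ms:
            f=np.zeros(m.shape,np.uint8);hull(k,box(*p,L,W,z0,z1),f);s+=(f.astype(bool)^m).sum()
        return s
    return mini(cost,np.array(g))
def mini(cost,g):
    for d in (.02,.006,.002):
        sim=np.r_[[g],g+np.diag([d]*2+[d*8]*(len(g)-2))]
        q=minimize(cost,g,method="Nelder-Mead",options=dict(initial_simplex=sim,xatol=1e-4,fatol=.5)); g=q.x
    return np.round(g,4),q.fun
E
python3 - <<'E'
from h import *
r.snapshot("scene");r.snapshot("side")
for cams in (["side","scene"],["side"],["scene"]):
    ms=masks("rack",cams)
    if ms:print("rack",cams,fit_box([.56,.2,.1],.243,.063,0,.026,ms),[m.sum() for _,m in ms])
    for n,g in dict(slim_vial=(.66,-.22),wide_jar=(.6,-.225),straight_jar=(.54,-.23),neck_bottle=(.48,-.24)).items():
        ms=masks(n,cams)
        if ms:print(n,len(ms),fit_bottle(n,g,ms),[m.sum() for _,m in ms])
k=r.get_calibration("wrist");print({a:np.round(b,3) for a,b in k.items()})
E
```

```text
rack ['side', 'scene'] (array([ 0.5596,  0.2046, -0.286 ]), np.float64(351.0)) [np.int64(2226), np.int64(5497)]
slim_vial 2 (array([ 0.6606, -0.2158]), np.float64(65.0)) [np.int64(458), np.int64(586)]
wide_jar 1 (array([ 0.5968, -0.2195]), np.float64(33.0)) [np.int64(492)]
straight_jar 2 (array([ 0.5407, -0.2283]), np.float64(64.0)) [np.int64(513), np.int64(495)]
neck_bottle 2 (array([ 0.4717, -0.2356]), np.float64(305.0)) [np.int64(561), np.int64(183)]
rack ['side'] (array([ 0.5623,  0.2059, -0.3092]), np.float64(140.0)) [np.int64(2226)]
slim_vial 1 (array([ 0.6571, -0.218 ]), np.float64(29.0)) [np.int64(458)]
straight_jar 1 (array([ 0.5385, -0.2297]), np.float64(22.0)) [np.int64(513)]
neck_bottle 1 (array([ 0.4713, -0.2359]), np.float64(16.0)) [np.int64(561)]
rack ['scene'] (array([ 0.5587,  0.2044, -0.2926]), np.float64(156.0)) [np.int64(5497)]
slim_vial 1 (array([ 0.6602, -0.2168]), np.float64(19.0)) [np.int64(586)]
wide_jar 1 (array([ 0.5968, -0.2195]), np.float64(33.0)) [np.int64(492)]
straight_jar 1 (array([ 0.5419, -0.2272]), np.float64(21.0)) [np.int64(495)]
neck_bottle 1 (array([ 0.5008, -0.2175]), np.float64(221.0)) [np.int64(183)]
{'intrinsics': array([[370.047,   0.   , 281.185],
       [  0.   , 370.047, 203.635],
       [  0.   ,   0.   ,   1.   ]]), 'eye': array([0.625, 0.079, 0.385]), 'rotation': array([-0.155, -0.001,  0.   ,  0.988])}
```

Request:
{"fn": "play_rows", "kwargs": {"translation": [[0, 0, 0], [0, 0, 0], [0, 0, 0], [0, 0, 0], [0, 0, 0], [0, 0, 0], [0, 0, 0], [0, 0, 0], [-0.022, 0.0274, 0], [-0.022, 0.0274, 0], [-0.022, 0.0274, 0], [-0.022, 0.0274, 0], [-0.022, 0.0274, 0], [-0.022, 0.0274, 0], [-0.022, 0.0274, 0], [-0.022, 0.0274, 0], [0, 0, 0], [0, 0, 0]], "delta_rot": [[0, 0, 10.5], [0, 0, 10.5], [0, 0, 10.5], [0, 0, 10.5], [0, 0, 10.5], [0, 0, 10.5], [0, 0, 10.5], [0, 0, 10.5], [0, 0, 0], [0, 0, 0], [0, 0, 0], [0, 0, 0], [0, 0, 0], [0, 0, 0], [0, 0, 0], [0, 0, 0], [0, 0, 0], [0, 0, 0]], "grip": [1, 1, 1, 1, 1, 1, 1, 1, 1, 1, 1, 1, 1, 1, 1, 1, 1, 1], "squeeze": 15}}

```text
clock: 4.05
tool_pos: [0.4735, -0.2356, 0.3028]
eef_rot: [0.999, 0.053, 0.0, -0.0]
contact_force: [-0.5, 0.9, 0.5]
opening: 1.0
finger_force: 0.0
```

```bash
cat >> h.py <<'E'
def to(x,y,z,yaw):
    "TCP target; yaw of tool x in world. prints shift in tool axes now, and rz in deg"
    s=r.get_state();Q=R.from_quat(s["eef_rot"]);M=Q.as_matrix()
    a=np.arctan2(M[1,0],M[0,0]);d=np.degrees((a-yaw+np.pi)%(2*np.pi)-np.pi)
    D=np.array([x,y,z])-s["tool_pos"]
    c,n=np.cos(yaw),np.sin(yaw)
    print("t",round(s["clock"],2),"pos",s["tool_pos"].round(4),"yaw",round(a,3),"tilt",round(np.degrees(np.arccos(-M[2,2])),2),
     "shift now",(M.T@D).round(4),"rz",round(d,1),"shift after turn",np.round([c*D[0]+n*D[1],n*D[0]-c*D[1],-D[2]],4))
E
python3 - <<'E'
from h import *
to(.4717,-.2357,.133,.1)
print(r.get_state()["q"].round(2))
cv2.imwrite("pics/w1.png",r.snapshot("wrist"));r.snapshot("scene")
G=dict(slim_vial=(.66,-.217),wide_jar=(.597,-.2195),straight_jar=(.54,-.2285),neck_bottle=(.4715,-.236))
for cams in (["wrist"],["wrist","scene"]):
  for n,g in G.items():
    ms=masks(n,cams)
    if ms:print(n,len(ms),fit_bottle(n,g,ms),[m.sum() for _,m in ms])
E
```

```text
t 4.05 pos [ 0.4735 -0.2356  0.3028] yaw 0.106 tilt 0.06 shift now [-2.000e-03  1.000e-04  1.698e-01] rz 0.3 shift after turn [-1.800e-03 -1.000e-04  1.698e-01]
[ 0.26  0.57  0.19  1.87 -0.16  0.72 -0.93]
wide_jar 1 (array([ 0.5951, -0.2202]), np.float64(130.0)) [np.int64(1898)]
straight_jar 1 (array([ 0.5409, -0.2279]), np.float64(91.0)) [np.int64(1174)]
neck_bottle 1 (array([ 0.4754, -0.2337]), np.float64(29.0)) [np.int64(1461)]
slim_vial 1 (array([ 0.6633, -0.213 ]), np.float64(77.0)) [np.int64(498)]
wide_jar 2 (array([ 0.5945, -0.2215]), np.float64(167.0)) [np.int64(1898), np.int64(530)]
straight_jar 1 (array([ 0.5409, -0.2295]), np.float64(90.0)) [np.int64(1174)]
neck_bottle 2 (array([ 0.4748, -0.2343]), np.float64(76.0)) [np.int64(1461), np.int64(491)]
```

View pics/w1.png

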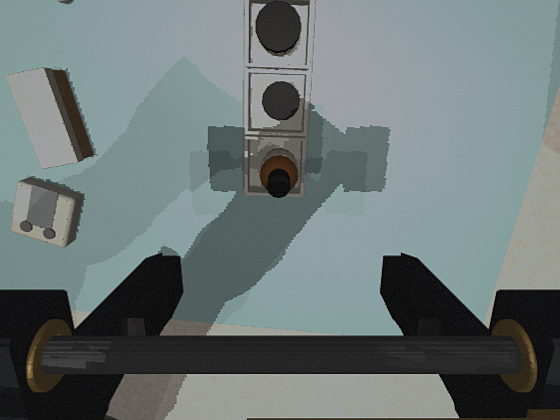

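The wrist view shows the neck bottle's cap at (278,183), centred between the fingers, with straight at (281,100) and wide at (278,27). I descend.

Request:
{"fn": "play_rows", "kwargs": {"translation": [[0, 0, 0.03], [0, 0, 0.04], [0, 0, 0.04], [0, 0, 0.03], [0, 0, 0.02], [0, 0, 0.011], [0, 0, 0], [0, 0, 0], [0, 0, 0], [0, 0, 0], [0, 0, 0], [0, 0, 0], [0, 0, 0], [0, 0, 0]], "delta_rot": [[0, 0, 0], [0, 0, 0], [0, 0, 0], [0, 0, 0], [0, 0, 0], [0, 0, 0], [0, 0, 0], [0, 0, 0], [0, 0, 0], [0, 0, 0], [0, 0, 0], [0, 0, 0], [0, 0, 0], [0, 0, 0]], "grip": [1, 1, 1, 1, 1, 1, 1, -1, -1, -1, -1, -1, -1, -1], "squeeze": 15}}

```text
clock: 6.5
tool_pos: [0.4729, -0.2363, 0.1317]
eef_rot: [0.999, 0.052, -0.0, -0.0]
contact_force: [-0.7, 0.3, -0.4]
opening: 0.229
finger_force: 2.0
```

Request:
{"fn": "play_rows", "kwargs": {"translation": [[0, 0, 0], [0, 0, 0], [0, 0, -0.01], [0, 0, -0.02], [0, 0, -0.03], [0, 0, -0.03], [0, 0, -0.03], [0, 0, -0.03], [0, 0, -0.02], [0, 0, 0]], "delta_rot": [[0, 0, 0], [0, 0, 0], [0, 0, 0], [0, 0, 0], [0, 0, 0], [0, 0, 0], [0, 0, 0], [0, 0, 0], [0, 0, 0], [0, 0, 0]], "grip": [-1, -1, -1, -1, -1, -1, -1, -1, -1, -1], "squeeze": 15}}

```text
clock: 7.75
tool_pos: [0.4734, -0.2367, 0.3035]
eef_rot: [0.999, 0.052, 0.002, 0.001]
contact_force: [-0.1, 0.3, -1.0]
opening: 0.224
finger_force: 14.9
```

```bash
python3 - <<'E'
from h import *
print(r.get_state()["finger_force"],r.get_state()["opening"])
to(.646,.179,.303,-.295)
r.snapshot("scene");r.snapshot("side")
for cams in (["side","scene"],["side"],["scene"]):
    ms=masks("rack",cams)
    if ms:print("rack",len(ms),fit_box([.56,.205,-.295],.243,.063,0,.026,ms))
E
```

```text
14.88586315221255 0.22449764692799495
t 7.75 pos [ 0.4734 -0.2367  0.3035] yaw 0.105 tilt 0.22 shift now [ 0.2151 -0.3954  0.0005] rz 22.9 shift after turn [ 0.0443 -0.448   0.0005]
rack 2 (array([ 0.5597,  0.2049, -0.286 ]), np.float64(357.0))
rack 1 (array([ 0.5604,  0.2058, -0.2862]), np.float64(152.0))
rack 1 (array([ 0.5584,  0.2044, -0.2899]), np.float64(211.0))
```

Request:
{"fn": "play_rows", "kwargs": {"translation": [[0.009, -0.0165, 0], [0.0179, -0.033, 0], [0.0179, -0.033, 0], [0.0179, -0.033, 0], [0.0179, -0.033, 0], [0.0179, -0.033, 0], [0.0179, -0.033, 0], [0.0179, -0.033, 0], [0.0179, -0.033, 0], [0.0179, -0.033, 0], [0.0179, -0.033, 0], [0.0179, -0.033, 0], [0.009, -0.0165, 0], [0, 0, 0], [0, 0, 0], [0, 0, 0], [0, 0, 0], [0, 0, 0]], "delta_rot": [[0, 0, 0], [0, 0, 0], [0, 0, 0], [0, 0, 0], [0, 0, 0], [0, 0, 0], [0, 0, 0], [0, 0, 0], [0, 0, 0], [0, 0, 0], [0, 0, 0], [0, 0, 0], [0, 0, 0], [0, 0, 7.6], [0, 0, 7.6], [0, 0, 7.6], [0, 0, 0], [0, 0, 0]], "grip": [-1, -1, -1, -1, -1, -1, -1, -1, -1, -1, -1, -1, -1, -1, -1, -1, -1, -1]}}

```text
clock: 10.3
tool_pos: [0.645, 0.1799, 0.3012]
eef_rot: [0.989, -0.145, -0.0, 0.0]
contact_force: [-0.2, 0.4, -0.2]
opening: 0.216
finger_force: 14.9
```

```bash
python3 - <<'E'
from h import *
to(.646,.1794,.126,-.29)
cv2.imwrite("pics/w2.png",r.snapshot("wrist"))
ms=masks("rack",["wrist"]); print([m.sum() for _,m in ms])
E
```

```text
t 10.3 pos [0.645  0.1799 0.3012] yaw -0.291 tilt 0.05 shift now [0.0012 0.0002 0.1752] rz -0.1 shift after turn [0.0011 0.0002 0.1752]
[np.int64(5217)]
```

View pics/w2.png

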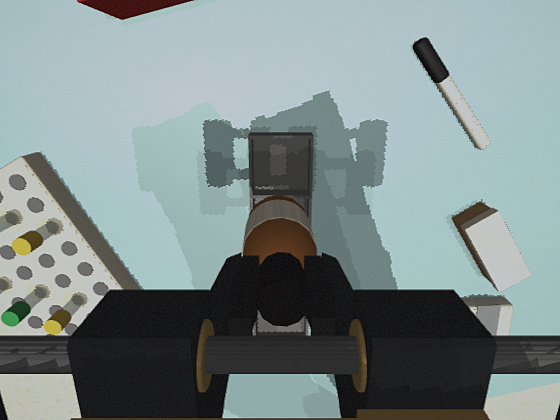

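```bash
python3 - <<'E'
from h import *
k=r.get_calibration("wrist")
B=box(.5598,.205,-.288,.243,.063,0,.026);print(proj(k,B[4:]).round(0).tolist())
E
```

```text
[[309.0, 347.0], [254.0, 348.0], [314.0, 137.0], [248.0, 137.0]]
```

The projected far rim (248–314, 137) lies within 4 px of the one seen (250–313, 133), so I shift 2 mm farther along the row and lower.

Request:
{"fn": "play_rows", "kwargs": {"translation": [[0.002, 0, 0.02], [0, 0, 0.03], [0, 0, 0.03], [0, 0, 0.03], [0, 0, 0.02], [0, 0, 0.015], [0, 0, 0.01], [0, 0, 0.007], [0, 0, 0.005], [0, 0, 0.004], [0, 0, 0.003], [0, 0, 0.0015], [0, 0, 0], [0, 0, 0]], "delta_rot": [[0, 0, 0], [0, 0, 0], [0, 0, 0], [0, 0, 0], [0, 0, 0], [0, 0, 0], [0, 0, 0], [0, 0, 0], [0, 0, 0], [0, 0, 0], [0, 0, 0], [0, 0, 0], [0, 0, 0], [0, 0, 0]], "grip": [-1, -1, -1, -1, -1, -1, -1, -1, -1, -1, -1, -1, -1, -1]}}

```text
clock: 12.15
tool_pos: [0.6472, 0.1794, 0.1264]
eef_rot: [0.989, -0.146, 0.0, -0.0]
contact_force: [-0.9, -0.4, -0.7]
opening: 0.221
finger_force: 14.9
```

```bash
python3 - <<'E'
from h import *
to(.648,.179,.1257,-.29)
print(r.get_state()["contact_force"])
r.snapshot("side");r.snapshot("scene")
for c in ("scene","side"):
  ms=masks("neck_bottle",[c])
  if ms: print(c,fit_bottle("neck_bottle",(.648,.179),ms,.003,.035),[m.sum() for _,m in ms])
E
```

```text
t 12.15 pos [0.6472 0.1794 0.1264] yaw -0.293 tilt 0.02 shift now [0.0008 0.0001 0.0007] rz -0.2 shift after turn [0.0008 0.0001 0.0007]
[-0.87722464 -0.35012635 -0.71418909]
scene (array([0.6609, 0.1848]), np.float64(136.0)) [np.int64(681)]
side (array([0.6355, 0.1642]), np.float64(93.0)) [np.int64(225)]
```

Request:
{"fn": "play_rows", "kwargs": {"translation": [[0, 0, 0.001], [0, 0, 0], [0, 0, 0], [0, 0, 0], [0, 0, 0], [0, 0, 0], [0, 0, 0], [0, 0, 0], [0, 0, -0.03], [0, 0, -0.05], [0, 0, -0.05], [0, 0, -0.04], [0, 0, 0]], "delta_rot": [[0, 0, 0], [0, 0, 0], [0, 0, 0], [0, 0, 0], [0, 0, 0], [0, 0, 0], [0, 0, 0], [0, 0, 0], [0, 0, 0], [0, 0, 0], [0, 0, 0], [0, 0, 0], [0, 0, 0]], "grip": [-1, -1, 1, 1, 1, 1, 1, 1, 1, 1, 1, 1, 1]}}

```text
clock: 13.98
tool_pos: [0.649, 0.1793, 0.2992]
eef_rot: [0.989, -0.146, 0.004, -0.001]
contact_force: [-0.8, -0.4, 0.7]
opening: 0.996
finger_force: 0.0
```

```bash
python3 - <<'E'
from h import *
to(.5405,-.2287,.303,.106)
cv2.imwrite("pics/w3.png",r.snapshot("wrist"))
r.snapshot("side");r.snapshot("scene")
for c in ("scene","side","wrist"):
  ms=masks("neck_bottle",[c])
  if ms: print(c,fit_bottle("neck_bottle",(.648,.179),ms,.003,.035),[m.sum() for _,m in ms])
E
```

```text
t 13.97 pos [0.649  0.1793 0.2992] yaw -0.293 tilt 0.45 shift now [ 0.0142  0.4219 -0.0053] rz -22.9 shift after turn [-0.151   0.3942 -0.0038]
scene (array([0.6043, 0.2072]), np.float64(3886.0)) [np.int64(4826)]
side (array([0.6468, 0.1784]), np.float64(15.0)) [np.int64(350)]
wrist (array([0.647 , 0.1786]), np.float64(42.0)) [np.int64(1464)]
```

View pics/w3.png

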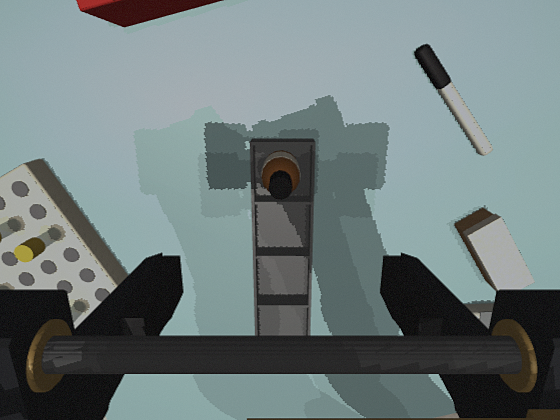

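The neck bottle stands upright in the farthest cell (wrist picture 280,175). Next is the straight jar.

Request:
{"fn": "play_rows", "kwargs": {"translation": [[0, 0, 0], [0, 0, 0], [0, 0, 0], [-0.0068, 0.018, 0], [-0.0137, 0.0358, 0], [-0.0137, 0.0358, 0], [-0.0137, 0.0358, 0], [-0.0137, 0.0358, 0], [-0.0137, 0.0358, 0], [-0.0137, 0.0358, 0], [-0.0137, 0.0358, 0], [-0.0137, 0.0358, 0], [-0.0137, 0.0358, 0], [-0.0137, 0.0358, 0], [-0.0068, 0.018, 0], [0, 0, 0], [0, 0, 0]], "delta_rot": [[0, 0, -7.6], [0, 0, -7.6], [0, 0, -7.6], [0, 0, 0], [0, 0, 0], [0, 0, 0], [0, 0, 0], [0, 0, 0], [0, 0, 0], [0, 0, 0], [0, 0, 0], [0, 0, 0], [0, 0, 0], [0, 0, 0], [0, 0, 0], [0, 0, 0], [0, 0, 0]], "grip": [1, 1, 1, 1, 1, 1, 1, 1, 1, 1, 1, 1, 1, 1, 1, 1, 1]}}

```text
clock: 16.4
tool_pos: [0.5391, -0.2263, 0.295]
eef_rot: [0.999, 0.053, 0.0, -0.001]
contact_force: [-1.1, 0.5, 0.3]
opening: 0.999
finger_force: 0.0
```

```bash
python3 - <<'E'
from h import *
to(.541,-.2285,.123,.106)
r.snapshot("wrist")
for n,g in dict(slim_vial=(.66,-.217),wide_jar=(.597,-.2195),straight_jar=(.54,-.2285)).items():
    ms=masks(n,["wrist"])
    if ms:print(n,fit_bottle(n,g,ms),[m.sum() for _,m in ms])
E
```

```text
t 16.4 pos [ 0.5391 -0.2263  0.295 ] yaw 0.106 tilt 0.09 shift now [0.0016 0.0026 0.172 ] rz 0.0 shift after turn [0.0017 0.0023 0.172 ]
slim_vial (array([ 0.6618, -0.2158]), np.float64(59.0)) [np.int64(1502)]
wide_jar (array([ 0.5959, -0.221 ]), np.float64(99.0)) [np.int64(1582)]
straight_jar (array([ 0.5424, -0.229 ]), np.float64(37.0)) [np.int64(1461)]
```

Request:
{"fn": "play_rows", "kwargs": {"translation": [[0.002, 0.0025, 0.03], [0, 0, 0.04], [0, 0, 0.04], [0, 0, 0.03], [0, 0, 0.02], [0, 0, 0.012], [0, 0, 0], [0, 0, 0], [0, 0, 0], [0, 0, 0], [0, 0, 0], [0, 0, 0], [0, 0, 0], [0, 0, 0], [0, 0, 0], [0, 0, 0]], "delta_rot": [[0, 0, 0], [0, 0, 0], [0, 0, 0], [0, 0, 0], [0, 0, 0], [0, 0, 0], [0, 0, 0], [0, 0, 0], [0, 0, 0], [0, 0, 0], [0, 0, 0], [0, 0, 0], [0, 0, 0], [0, 0, 0], [0, 0, 0], [0, 0, 0]], "grip": [1, 1, 1, 1, 1, 1, 1, -1, -1, -1, -1, -1, -1, -1, -1, -1]}}

```text
clock: 18.6
tool_pos: [0.5408, -0.2305, 0.1232]
eef_rot: [0.999, 0.052, 0.0, -0.0]
contact_force: [-0.4, 0.6, -0.4]
opening: 0.33
finger_force: 14.9
```

Request:
{"fn": "play_rows", "kwargs": {"translation": [[0, 0, -0.01], [0, 0, -0.02], [0, 0, -0.03], [0, 0, -0.03], [0, 0, -0.03], [0, 0, -0.03], [0, 0, -0.03], [0, 0, 0], [0, 0, 0]], "delta_rot": [[0, 0, 0], [0, 0, 0], [0, 0, 0], [0, 0, 0], [0, 0, 0], [0, 0, 0], [0, 0, 0], [0, 0, 0], [0, 0, 0]], "grip": [-1, -1, -1, -1, -1, -1, -1, -1, -1]}}

```text
clock: 19.73
tool_pos: [0.5402, -0.2302, 0.3027]
eef_rot: [0.999, 0.052, -0.001, -0.0]
contact_force: [-0.1, 0.6, -1.6]
opening: 0.335
finger_force: 14.9
```

```bash
python3 - <<'E'
from h import *
to(.5885,.1968,.303,-.29)
E
```

```text
t 19.73 pos [ 0.5402 -0.2302  0.3027] yaw 0.105 tilt 0.07 shift now [ 9.270e-02 -4.196e-01 -1.000e-04] rz 22.6 shift after turn [-7.59e-02 -4.23e-01 -3.00e-04]
```

Request:
{"fn": "play_rows", "kwargs": {"translation": [[0.0039, -0.0175, 0], [0.0077, -0.035, 0], [0.0077, -0.035, 0], [0.0077, -0.035, 0], [0.0077, -0.035, 0], [0.0077, -0.035, 0], [0.0077, -0.035, 0], [0.0077, -0.035, 0], [0.0077, -0.035, 0], [0.0077, -0.035, 0], [0.0077, -0.035, 0], [0.0077, -0.035, 0], [0.0039, -0.0175, 0], [0, 0, 0], [0, 0, 0], [0, 0, 0], [0, 0, 0], [0, 0, 0]], "delta_rot": [[0, 0, 0], [0, 0, 0], [0, 0, 0], [0, 0, 0], [0, 0, 0], [0, 0, 0], [0, 0, 0], [0, 0, 0], [0, 0, 0], [0, 0, 0], [0, 0, 0], [0, 0, 0], [0, 0, 0], [0, 0, 7.5], [0, 0, 7.5], [0, 0, 7.6], [0, 0, 0], [0, 0, 0]], "grip": [-1, -1, -1, -1, -1, -1, -1, -1, -1, -1, -1, -1, -1, -1, -1, -1, -1, -1]}}

```text
clock: 21.98
tool_pos: [0.5886, 0.1967, 0.3029]
eef_rot: [0.99, -0.143, -0.0, 0.0]
contact_force: [0.3, -0.3, -0.6]
opening: 0.33
finger_force: 14.9
```

```bash
python3 - <<'E'
from h import *
to(.5895,.1964,.1172,-.29)
cv2.imwrite("pics/w4.png",r.snapshot("wrist"))
B=box(.5598,.205,-.288,.243,.063,0,.026);print(proj(r.get_calibration("wrist"),B[4:]).round(0).tolist())
E
```

```text
t 21.98 pos [0.5886 0.1967 0.3029] yaw -0.288 tilt 0.04 shift now [ 1.000e-03 -1.000e-04  1.857e-01] rz 0.1 shift after turn [0.0009 0.     0.1857]
[[309.0, 303.0], [253.0, 303.0], [315.0, 72.0], [246.0, 71.0]]
```

View pics/w4.png

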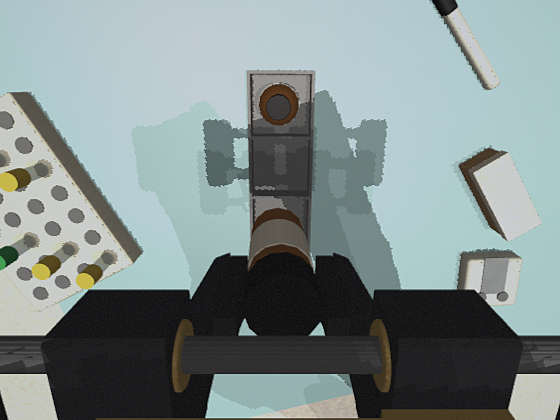

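The far rim at row 71 matches the projection (71–72), the neck bottle is at (279,103), and the held jar is lined up with the row. I lower by 0.186 and release.

Request:
{"fn": "play_rows", "kwargs": {"translation": [[0.001, 0, 0.02], [0, 0, 0.03], [0, 0, 0.03], [0, 0, 0.03], [0, 0, 0.03], [0, 0, 0.015], [0, 0, 0.01], [0, 0, 0.007], [0, 0, 0.005], [0, 0, 0.004], [0, 0, 0.003], [0, 0, 0.0015], [0, 0, 0], [0, 0, 0]], "delta_rot": [[0, 0, 0], [0, 0, 0], [0, 0, 0], [0, 0, 0], [0, 0, 0], [0, 0, 0], [0, 0, 0], [0, 0, 0], [0, 0, 0], [0, 0, 0], [0, 0, 0], [0, 0, 0], [0, 0, 0], [0, 0, 0]], "grip": [-1, -1, -1, -1, -1, -1, -1, -1, -1, -1, -1, -1, -1, -1]}}

```text
clock: 23.78
tool_pos: [0.59, 0.1966, 0.1179]
eef_rot: [0.99, -0.144, 0.0, -0.0]
contact_force: [-0.6, 0.4, -0.7]
opening: 0.334
finger_force: 14.9
```

Request:
{"fn": "play_rows", "kwargs": {"translation": [[0, 0, 0.001], [0, 0, 0], [0, 0, 0], [0, 0, 0], [0, 0, 0], [0, 0, 0], [0, 0, 0], [0, 0, 0], [0, 0, -0.03], [0, 0, -0.05], [0, 0, -0.05], [0, 0, -0.05], [0, 0, 0]], "delta_rot": [[0, 0, 0], [0, 0, 0], [0, 0, 0], [0, 0, 0], [0, 0, 0], [0, 0, 0], [0, 0, 0], [0, 0, 0], [0, 0, 0], [0, 0, 0], [0, 0, 0], [0, 0, 0], [0, 0, 0]], "grip": [-1, -1, 1, 1, 1, 1, 1, 1, 1, 1, 1, 1, 1]}}

```text
clock: 25.4
tool_pos: [0.592, 0.1966, 0.3011]
eef_rot: [0.989, -0.144, 0.004, -0.002]
contact_force: [1.1, 0.0, 0.2]
opening: 0.999
finger_force: 0.0
```

```bash
python3 - <<'E'
from h import *
to(.596,-.2205,.3,.106)
r.snapshot("side");r.snapshot("wrist")
for c in ("side","wrist"):
  ms=masks("straight_jar",[c])
  if ms: print(c,fit_bottle("straight_jar",(.59,.196),ms,.003,.035),[m.sum() for _,m in ms])
E
```

```text
t 25.4 pos [0.592  0.1966 0.3011] yaw -0.29 tilt 0.51 shift now [0.1231 0.3986 0.    ] rz -22.7 shift after turn [-0.0402  0.4152  0.0011]
side (array([0.5896, 0.1954]), np.float64(17.0)) [np.int64(313)]
wrist (array([0.5906, 0.1969]), np.float64(69.0)) [np.int64(1360)]
```

Request:
{"fn": "play_rows", "kwargs": {"translation": [[0, 0, 0], [0, 0, 0], [0, 0, 0], [-0.0016, 0.0174, 0], [-0.0033, 0.0347, 0], [-0.0033, 0.0347, 0], [-0.0033, 0.0347, 0], [-0.0033, 0.0347, 0], [-0.0033, 0.0347, 0], [-0.0033, 0.0347, 0], [-0.0033, 0.0347, 0], [-0.0033, 0.0347, 0], [-0.0033, 0.0347, 0], [-0.0033, 0.0347, 0], [-0.0033, 0.0347, 0], [-0.0016, 0.0174, 0], [0, 0, 0], [0, 0, 0]], "delta_rot": [[0, 0, -7.6], [0, 0, -7.6], [0, 0, -7.5], [0, 0, 0], [0, 0, 0], [0, 0, 0], [0, 0, 0], [0, 0, 0], [0, 0, 0], [0, 0, 0], [0, 0, 0], [0, 0, 0], [0, 0, 0], [0, 0, 0], [0, 0, 0], [0, 0, 0], [0, 0, 0], [0, 0, 0]], "grip": [1, 1, 1, 1, 1, 1, 1, 1, 1, 1, 1, 1, 1, 1, 1, 1, 1, 1]}}

```text
clock: 27.85
tool_pos: [0.595, -0.2199, 0.2964]
eef_rot: [0.999, 0.054, -0.0, -0.001]
contact_force: [-0.1, 1.0, 0.0]
opening: 0.999
finger_force: 0.0
```

```bash
python3 - <<'E'
from h import *
to(.596,-.2205,.11,.106)
r.snapshot("wrist")
for n,g in dict(slim_vial=(.66,-.217),wide_jar=(.597,-.2195)).items():
    ms=masks(n,["wrist"])
    if ms:print(n,fit_bottle(n,g,ms),[m.sum() for _,m in ms])
E
```

```text
t 27.85 pos [ 0.595  -0.2199  0.2964] yaw 0.108 tilt 0.11 shift now [0.001  0.0011 0.1864] rz 0.1 shift after turn [0.0009 0.0007 0.1864]
slim_vial (array([ 0.6622, -0.2164]), np.float64(70.0)) [np.int64(1025)]
wide_jar (array([ 0.5969, -0.2211]), np.float64(44.0)) [np.int64(1689)]
```

Request:
{"fn": "play_rows", "kwargs": {"translation": [[0.001, 0.001, 0.03], [0, 0, 0.04], [0, 0, 0.04], [0, 0, 0.035], [0, 0, 0.025], [0, 0, 0.0165], [0, 0, 0], [0, 0, 0], [0, 0, 0], [0, 0, 0], [0, 0, 0], [0, 0, 0], [0, 0, 0], [0, 0, 0], [0, 0, 0], [0, 0, 0]], "delta_rot": [[0, 0, 0], [0, 0, 0], [0, 0, 0], [0, 0, 0], [0, 0, 0], [0, 0, 0], [0, 0, 0], [0, 0, 0], [0, 0, 0], [0, 0, 0], [0, 0, 0], [0, 0, 0], [0, 0, 0], [0, 0, 0], [0, 0, 0], [0, 0, 0]], "grip": [1, 1, 1, 1, 1, 1, 1, -1, -1, -1, -1, -1, -1, -1, -1, -1]}}

```text
clock: 30.0
tool_pos: [0.596, -0.2225, 0.1103]
eef_rot: [0.999, 0.053, 0.0, -0.0]
contact_force: [-0.3, 0.2, 2.0]
opening: 0.398
finger_force: 15.0
```

Request:
{"fn": "play_rows", "kwargs": {"translation": [[0, 0, -0.01], [0, 0, -0.02], [0, 0, -0.03], [0, 0, -0.03], [0, 0, -0.03], [0, 0, -0.03], [0, 0, -0.03], [0, 0, -0.01], [0, 0, 0], [0, 0, 0]], "delta_rot": [[0, 0, 0], [0, 0, 0], [0, 0, 0], [0, 0, 0], [0, 0, 0], [0, 0, 0], [0, 0, 0], [0, 0, 0], [0, 0, 0], [0, 0, 0]], "grip": [-1, -1, -1, -1, -1, -1, -1, -1, -1, -1]}}

```text
clock: 31.25
tool_pos: [0.5953, -0.2223, 0.2991]
eef_rot: [0.999, 0.053, -0.001, -0.0]
contact_force: [0.1, 0.3, -0.7]
opening: 0.4
finger_force: 15.0
```

```bash
python3 - <<'E'
from h import *
to(.532,.2136,.303,-.29)
E
```

```text
t 31.25 pos [ 0.5953 -0.2223  0.2991] yaw 0.107 tilt 0.13 shift now [-0.0166 -0.4402 -0.0034] rz 22.7 shift after turn [-0.1853 -0.3996 -0.0039]
```

Request:
{"fn": "play_rows", "kwargs": {"translation": [[-0.0007, -0.0183, 0], [-0.0014, -0.0367, 0], [-0.0014, -0.0367, 0], [-0.0014, -0.0367, 0], [-0.0014, -0.0367, 0], [-0.0014, -0.0367, 0], [-0.0014, -0.0367, 0], [-0.0014, -0.0367, 0], [-0.0014, -0.0367, 0], [-0.0014, -0.0367, 0], [-0.0014, -0.0367, 0], [-0.0014, -0.0367, 0], [-0.0007, -0.0183, 0], [0, 0, 0], [0, 0, 0], [0, 0, 0], [0, 0, 0], [0, 0, 0]], "delta_rot": [[0, 0, 0], [0, 0, 0], [0, 0, 0], [0, 0, 0], [0, 0, 0], [0, 0, 0], [0, 0, 0], [0, 0, 0], [0, 0, 0], [0, 0, 0], [0, 0, 0], [0, 0, 0], [0, 0, 0], [0, 0, 7.6], [0, 0, 7.6], [0, 0, 7.5], [0, 0, 0], [0, 0, 0]], "grip": [-1, -1, -1, -1, -1, -1, -1, -1, -1, -1, -1, -1, -1, -1, -1, -1, -1, -1]}}

```text
clock: 33.5
tool_pos: [0.5322, 0.2132, 0.3001]
eef_rot: [0.99, -0.143, -0.0, 0.0]
contact_force: [0.2, -1.1, -0.7]
opening: 0.4
finger_force: 15.0
```

```bash
python3 - <<'E'
from h import *
to(.532,.2136,.1043,-.29)
E
```

```text
t 33.5 pos [0.5322 0.2132 0.3001] yaw -0.288 tilt 0.03 shift now [-0.0003 -0.0004  0.1958] rz 0.1 shift after turn [-0.0003 -0.0004  0.1958]
```

Request:
{"fn": "play_rows", "kwargs": {"translation": [[0, 0, 0.02], [0, 0, 0.03], [0, 0, 0.03], [0, 0, 0.03], [0, 0, 0.03], [0, 0, 0.02], [0, 0, 0.015], [0, 0, 0.007], [0, 0, 0.005], [0, 0, 0.004], [0, 0, 0.003], [0, 0, 0.0015], [0, 0, 0], [0, 0, 0]], "delta_rot": [[0, 0, 0], [0, 0, 0], [0, 0, 0], [0, 0, 0], [0, 0, 0], [0, 0, 0], [0, 0, 0], [0, 0, 0], [0, 0, 0], [0, 0, 0], [0, 0, 0], [0, 0, 0], [0, 0, 0], [0, 0, 0]], "grip": [-1, -1, -1, -1, -1, -1, -1, -1, -1, -1, -1, -1, -1, -1]}}

```text
clock: 35.25
tool_pos: [0.5325, 0.2134, 0.1049]
eef_rot: [0.99, -0.144, 0.0, -0.0]
contact_force: [-0.0, -0.0, -1.1]
opening: 0.401
finger_force: 15.0
```

Request:
{"fn": "play_rows", "kwargs": {"translation": [[0, 0, 0.0008], [0, 0, 0], [0, 0, 0], [0, 0, 0], [0, 0, 0], [0, 0, 0], [0, 0, 0], [0, 0, 0], [0, 0, -0.03], [0, 0, -0.05], [0, 0, -0.05], [0, 0, -0.05], [0, 0, -0.012], [0, 0, 0]], "delta_rot": [[0, 0, 0], [0, 0, 0], [0, 0, 0], [0, 0, 0], [0, 0, 0], [0, 0, 0], [0, 0, 0], [0, 0, 0], [0, 0, 0], [0, 0, 0], [0, 0, 0], [0, 0, 0], [0, 0, 0], [0, 0, 0]], "grip": [-1, -1, 1, 1, 1, 1, 1, 1, 1, 1, 1, 1, 1, 1]}}

```text
clock: 37.0
tool_pos: [0.5323, 0.2135, 0.2961]
eef_rot: [0.99, -0.144, 0.0, -0.0]
contact_force: [-0.7, -0.7, 0.5]
opening: 0.999
finger_force: 0.0
```

```bash
python3 - <<'E'
from h import *
to(.6615,-.2165,.3,.106)
r.snapshot("side");r.snapshot("wrist")
for c in ("side","wrist"):
  ms=masks("wide_jar",[c])
  if ms: print(c,fit_bottle("wide_jar",(.532,.2136),ms,.003,.035),[m.sum() for _,m in ms])
E
```

```text
t 37.0 pos [0.5323 0.2135 0.2961] yaw -0.289 tilt 0.05 shift now [ 0.2465  0.3753 -0.0041] rz -22.7 shift after turn [ 0.083   0.4413 -0.0039]
side (array([0.5307, 0.211 ]), np.float64(15.0)) [np.int64(334)]
wrist (array([0.5339, 0.2139]), np.float64(59.0)) [np.int64(1616)]
```

Wide jar placed. Next is the slim vial.

Request:
{"fn": "play_rows", "kwargs": {"translation": [[0, 0, 0], [0, 0, 0], [0, 0, 0], [0.0035, 0.0184, 0], [0.0069, 0.0368, 0], [0.0069, 0.0368, 0], [0.0069, 0.0368, 0], [0.0069, 0.0368, 0], [0.0069, 0.0368, 0], [0.0069, 0.0368, 0], [0.0069, 0.0368, 0], [0.0069, 0.0368, 0], [0.0069, 0.0368, 0], [0.0069, 0.0368, 0], [0.0069, 0.0368, 0], [0.0035, 0.0184, 0], [0, 0, 0], [0, 0, 0]], "delta_rot": [[0, 0, -7.6], [0, 0, -7.6], [0, 0, -7.5], [0, 0, 0], [0, 0, 0], [0, 0, 0], [0, 0, 0], [0, 0, 0], [0, 0, 0], [0, 0, 0], [0, 0, 0], [0, 0, 0], [0, 0, 0], [0, 0, 0], [0, 0, 0], [0, 0, 0], [0, 0, 0], [0, 0, 0]], "grip": [1, 1, 1, 1, 1, 1, 1, 1, 1, 1, 1, 1, 1, 1, 1, 1, 1, 1]}}

```text
clock: 39.45
tool_pos: [0.6613, -0.2163, 0.2953]
eef_rot: [0.999, 0.053, -0.001, -0.001]
contact_force: [-0.9, 0.6, 0.3]
opening: 1.005
finger_force: 0.0
```

```bash
python3 - <<'E'
from h import *
to(.6615,-.2165,.137,.106)
r.snapshot("wrist")
for n,g in dict(slim_vial=(.66,-.217)).items():
    ms=masks(n,["wrist"])
    if ms:print(n,fit_bottle(n,g,ms),[m.sum() for _,m in ms])
E
```

```text
t 39.45 pos [ 0.6613 -0.2163  0.2953] yaw 0.106 tilt 0.1 shift now [0.0004 0.0005 0.1583] rz -0.0 shift after turn [0.0002 0.0002 0.1583]
slim_vial (array([ 0.6629, -0.2156]), np.float64(62.0)) [np.int64(1317)]
```

Request:
{"fn": "play_rows", "kwargs": {"translation": [[0.001, 0, 0.03], [0, 0, 0.04], [0, 0, 0.035], [0, 0, 0.025], [0, 0, 0.018], [0, 0, 0.01], [0, 0, 0], [0, 0, 0], [0, 0, 0], [0, 0, 0], [0, 0, 0], [0, 0, 0], [0, 0, 0], [0, 0, 0], [0, 0, 0], [0, 0, 0]], "delta_rot": [[0, 0, 0], [0, 0, 0], [0, 0, 0], [0, 0, 0], [0, 0, 0], [0, 0, 0], [0, 0, 0], [0, 0, 0], [0, 0, 0], [0, 0, 0], [0, 0, 0], [0, 0, 0], [0, 0, 0], [0, 0, 0], [0, 0, 0], [0, 0, 0]], "grip": [1, 1, 1, 1, 1, 1, 1, -1, -1, -1, -1, -1, -1, -1, -1, -1]}}

```text
clock: 41.55
tool_pos: [0.6628, -0.2168, 0.1379]
eef_rot: [0.999, 0.053, -0.0, -0.0]
contact_force: [-0.9, -0.0, -0.5]
opening: 0.287
finger_force: 15.0
```

Request:
{"fn": "play_rows", "kwargs": {"translation": [[0, 0, -0.01], [0, 0, -0.02], [0, 0, -0.03], [0, 0, -0.03], [0, 0, -0.03], [0, 0, -0.03], [0, 0, -0.015], [0, 0, 0], [0, 0, 0]], "delta_rot": [[0, 0, 0], [0, 0, 0], [0, 0, 0], [0, 0, 0], [0, 0, 0], [0, 0, 0], [0, 0, 0], [0, 0, 0], [0, 0, 0]], "grip": [-1, -1, -1, -1, -1, -1, -1, -1, -1]}}

```text
clock: 42.68
tool_pos: [0.6622, -0.2165, 0.3018]
eef_rot: [0.999, 0.053, -0.001, -0.0]
contact_force: [-0.2, -0.8, -1.1]
opening: 0.29
finger_force: 15.0
```

```bash
python3 - <<'E'
from h import *
to(.4745,.2304,.303,-.29)
E
```

```text
t 42.67 pos [ 0.6622 -0.2165  0.3018] yaw 0.107 tilt 0.13 shift now [-0.1391 -0.4643 -0.0005] rz 22.7 shift after turn [-0.3076 -0.3746 -0.0012]
```

Request:
{"fn": "play_rows", "kwargs": {"translation": [[-0.0058, -0.0193, 0], [-0.0116, -0.0387, 0], [-0.0116, -0.0387, 0], [-0.0116, -0.0387, 0], [-0.0116, -0.0387, 0], [-0.0116, -0.0387, 0], [-0.0116, -0.0387, 0], [-0.0116, -0.0387, 0], [-0.0116, -0.0387, 0], [-0.0116, -0.0387, 0], [-0.0116, -0.0387, 0], [-0.0116, -0.0387, 0], [-0.0058, -0.0193, 0], [0, 0, 0], [0, 0, 0], [0, 0, 0], [0, 0, 0], [0, 0, 0]], "delta_rot": [[0, 0, 0], [0, 0, 0], [0, 0, 0], [0, 0, 0], [0, 0, 0], [0, 0, 0], [0, 0, 0], [0, 0, 0], [0, 0, 0], [0, 0, 0], [0, 0, 0], [0, 0, 0], [0, 0, 0], [0, 0, 7.6], [0, 0, 7.6], [0, 0, 7.5], [0, 0, 0], [0, 0, 0]], "grip": [-1, -1, -1, -1, -1, -1, -1, -1, -1, -1, -1, -1, -1, -1, -1, -1, -1, -1]}}

```text
clock: 44.92
tool_pos: [0.4748, 0.23, 0.3024]
eef_rot: [0.99, -0.143, -0.0, 0.0]
contact_force: [-1.1, 0.6, -0.7]
opening: 0.286
finger_force: 15.0
```

```bash
python3 - <<'E'
from h import *
to(.4745,.2304,.1319,-.29)
E
```

```text
t 44.92 pos [0.4748 0.23   0.3024] yaw -0.287 tilt 0.07 shift now [-0.0002 -0.0005  0.1705] rz 0.1 shift after turn [-0.0004 -0.0003  0.1705]
```

Request:
{"fn": "play_rows", "kwargs": {"translation": [[0, 0, 0.02], [0, 0, 0.03], [0, 0, 0.03], [0, 0, 0.03], [0, 0, 0.02], [0, 0, 0.015], [0, 0, 0.008], [0, 0, 0.006], [0, 0, 0.005], [0, 0, 0.003], [0, 0, 0.002], [0, 0, 0.001], [0, 0, 0], [0, 0, 0]], "delta_rot": [[0, 0, 0], [0, 0, 0], [0, 0, 0], [0, 0, 0], [0, 0, 0], [0, 0, 0], [0, 0, 0], [0, 0, 0], [0, 0, 0], [0, 0, 0], [0, 0, 0], [0, 0, 0], [0, 0, 0], [0, 0, 0]], "grip": [-1, -1, -1, -1, -1, -1, -1, -1, -1, -1, -1, -1, -1, -1]}}

```text
clock: 46.68
tool_pos: [0.4751, 0.2301, 0.133]
eef_rot: [0.99, -0.144, 0.0, -0.0]
contact_force: [-0.5, -0.7, -0.3]
opening: 0.289
finger_force: 15.0
```

Request:
{"fn": "play_rows", "kwargs": {"translation": [[0, 0, 0.001], [0, 0, 0], [0, 0, 0], [0, 0, 0], [0, 0, 0], [0, 0, 0], [0, 0, 0], [0, 0, 0], [0, 0, -0.03], [0, 0, -0.05], [0, 0, -0.05], [0, 0, -0.04], [0, 0, 0], [0, 0, 0]], "delta_rot": [[0, 0, 0], [0, 0, 0], [0, 0, 0], [0, 0, 0], [0, 0, 0], [0, 0, 0], [0, 0, 0], [0, 0, 0], [0, 0, 0], [0, 0, 0], [0, 0, 0], [0, 0, 0], [0, 0, 0], [0, 0, 0]], "grip": [-1, -1, 1, 1, 1, 1, 1, 1, 1, 1, 1, 1, 1, 1]}}

```text
clock: 48.42
tool_pos: [0.4744, 0.2301, 0.3014]
eef_rot: [0.99, -0.144, -0.001, 0.0]
contact_force: [-0.0, -0.0, -0.4]
opening: 0.998
finger_force: 0.0
```

```bash
python3 - <<'E'
from h import *
to(.4745,.2304,.3,-.29)
r.snapshot("side");cv2.imwrite("pics/w5.png",r.snapshot("wrist"))
D=np.array([[np.cos(-.288),np.sin(-.288)],[-np.sin(-.288),np.cos(-.288)]])
for n,g in dict(slim_vial=(.475,.23),wide_jar=(.532,.2136),straight_jar=(.59,.197),neck_bottle=(.647,.179)).items():
 for c in ("side","wrist"):
  ms=masks(n,[c])
  if ms: p,f=fit_bottle(n,g,ms,.003,.035);print(n,c,p,f,"rack xy",(D@(p-[.5598,.205])).round(4))
E
```

```text
t 48.42 pos [0.4744 0.2301 0.3014] yaw -0.289 tilt 0.07 shift now [ 0.     -0.0003  0.0014] rz 0.0 shift after turn [-0.     -0.0003  0.0014]
slim_vial side [0.4719 0.226 ] 37.0 rack xy [-0.0902 -0.0048]
slim_vial wrist [0.4757 0.2302] 36.0 rack xy [-0.0878  0.0003]
wide_jar side [0.5289 0.2099] 27.0 rack xy [-0.031  -0.0041]
wide_jar wrist [0.5337 0.2147] 105.0 rack xy [-0.0278  0.0019]
straight_jar side [0.5874 0.1922] 21.0 rack xy [ 0.0301 -0.0044]
straight_jar wrist [0.5923 0.1978] 42.0 rack xy [0.0332 0.0023]
neck_bottle side [0.6445 0.1755] 13.0 rack xy [ 0.0896 -0.0042]
neck_bottle wrist [0.647 0.179] 1543.0 rack xy [ 0.091  -0.0002]
```

View pics/w5.png

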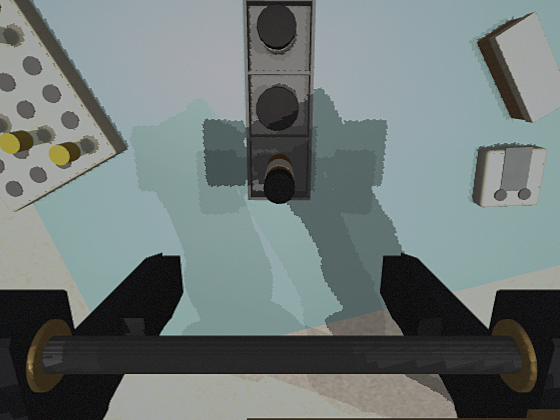

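The slim vial stands in the nearest cell (279,180), with wide at (278,107) and straight at (277,28). The neck bottle is out of frame here, but the side-camera fit puts it in the farthest cell. All four are upright, centred and released.

```bash
python3 -c "
from plant import r
print(r.finish_job())"
```

```text
the job is handed in; nothing more can be done
None
```

I moved all four bottles into the grey rack in reverse order and handed the job in after about 48 s of the 106 s allowed; the final camera fits put each upright, released and within about 5 mm of its cell centre, though no verdict came back.

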